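# Set a finger-tight angle bracket square with an engineer's square

## Task

The angle bracket on the base plate is only finger-tight and leans forward: take the engineer's square and stand it on the base plate in front of the bracket, still clear of it, with the back of its blade towards the bracket. Then slide it into the corner at the middle of the bracket's face, pressing until the blade has pushed the bracket fully upright and both faces touch, the stock flat down on the plate and the blade flat along the bracket. Finish while still gripping the square and holding it there, flat down on the plate and pressed firmly against the bracket, as you would while a colleague tightens the screws; touch the bracket with the square only, and do not disturb the other things.

Things in the scene. Friction and masses are not known exactly. Their poses are not given: they have to be found in the camera images.
- square: engineer's square, about 0.45 kg, standing on its stock. Dark stock 150 long, 28 wide, 25 high (mm); bright blade rises at one end to 110 above the underside, 30 wide along the stock, 8 thick, amid the stock's width, its back edge flush with the stock's end. Origin: underside at that end, mid width. x: along the stock and out through the blade's back (stock at x -150 to 0); y: across; z: up
- square_grip (a point): a good place to grip the stock from above, across its 28 mm width (square's y): 100 mm from the blade's back, mid width, 22 mm above the stock's underside; a hand there keeps 70 mm from the blade. Lies at x -100, y 0, z 22 mm in the square's frame; same axes
- plate: dark steel base plate 280 (x) x 150 (y) x 20 mm, fixed to the table. Origin: centre of its underside; upper face at z +20 mm. Its x points from the open part of the plate to the bracket; the bracket's lower front edge lies at x +60 mm, centred on y = 0, and its face looks to the plate's -x
- bracket: aluminium angle bracket on the plate: upright 56 wide, 16 thick, 90 high, 65 long foot and web behind. Origin: middle of the face's lower front edge; x back through the bracket, y along the face, z up it. Rocks forward on that edge: starts leaning 2 to 4.5 deg to the plate's open part (top 7 mm over at most); stiff (4 N at its top pushes it), stays where put, stops upright, foot flat
- block: steel set-up block 75 x 50 x 25 mm with small holes, lying flat; bystander. Origin: centre of its underside
- nest: white 38 mm ball on a round dark steel foot of 50 mm diameter, 57 mm high; bystander. Origin: centre of its underside
- standoff_table: aluminium standoff, 18 mm diameter, 53 mm high with its stud, standing on the table; bystander. Origin: centre of its underside
- standoff_plate: aluminium standoff, 18 mm diameter, 25 mm high, standing on the base plate near one of the plate's two corners farthest in front of the bracket; bystander. Origin: centre of its underside
- caliper: digital caliper lying flat, 235 mm long, 12 mm high, jaws 50 mm to one side; bystander. Origin: middle of its beam, on the table
- hexkey: L-shaped hex key of 8 mm steel, 175 mm long, lying flat; bystander. Origin: middle of the long leg, on the table
Mind the look-alikes: they are no part of the job. Leave any blue look-alike of the square alone.

How it is judged:
On the way:
1. the square stands on the base plate in front of the bracket, clear of it, while the bracket still leans (contact force between square and plate above 0.5 N and contact force between square and bracket below 0.1 N and angle between square's own z axis and vertical below 0.08 rad and x of square in the frame of plate below 0.055 m and z of square in the frame of plate below 0.024 m and angle between bracket's own z axis and vertical above 0.025 rad), for 0.2 s.
At the end, for the whole second after the job is handed in: bracket within 0.6 deg of upright, square within 1.4 deg; its stock on the plate (over 1.5 N), its back's foot within 3 mm of the bracket's face and pressing it (over 3 N), within 13 mm of the face's middle, in line with the plate within 3 deg, at rest, still held by the fingers (angle between bracket's own z axis and vertical below 0.01 rad and angle between square's own z axis and vertical below 0.025 rad and contact force between square and bracket above 3 N and contact force between square and plate above 1.5 N and contact force between the fingers and square above 2 N and x of square in the frame of bracket above -0.003 m and y of square in the frame of bracket between -0.013 and 0.013 m and z of square in the frame of plate below 0.0225 m and angle between the x axis of square and the x axis of plate, either way round below 0.05 rad and linear speed of square below 0.01 m/s); the arm keeps its last pose, push and grip.
It fails at once if a bystander is moved by more than 30 mm (distance of any of block, nest, standoff_table, standoff_plate, caliper, hexkey from where it was at the start of the episode above 0.03 m).
It fails at once if the square is knocked over (angle between square's own z axis and vertical above 0.6 rad).
It fails at once if the bracket is pushed by the gripper or arm instead of the square (contact force between any of the fingers, the arm and bracket above 3 N).
It also fails if it takes over 61 s, if anything falls off the work surface, if the arm or the gripper's body presses on something with over 40 N, if the wrist force passes 120 N, or if a joint passes its speed limit or range.

## Robot

A 7-joint arm with a two-finger parallel gripper is mounted at the origin on the work surface. World frame = base frame: x ahead of the robot, y to its left, z up, the work surface at z = 0. Lengths are in m, angles in rad, forces in N, time in s.
With the tool pointing down it reaches from about 0.425 to 0.925 m from the base axis. Payload 6.8 kg.
Tool frame: the origin (TCP) lies between the finger pads; the fingertips stand 17 mm ahead of it and the grasp point (between the pads) lies 2 mm behind it; z points along the fingers, x is the direction in which the jaws open and shut, and the axes are right-handed (so a half turn about z gives the same grasp; the last joint's range is limited). The gripper opens to 85 mm and grips with 20 to 120 N. Pads are 22 mm wide; open, the fingers measure 114 mm over their backs; the gripper's body (76 mm by 85 mm) begins 54 mm behind the grasp point. The pads swing forward as they close: fully open they stand 13 mm farther back than shut.
Start: joints at [1.218, 0.477, 0.022, 1.555, -0.011, 1.109, -0.083], TCP at [0.164, -0.655, 0.214] pointing down, gripper open.
Joint ranges: [-2.96, 2.96], [-0.34, 2.1], [-1.41, 1.46], [0.24, 2.44], [-1.37, 4.51], [0.17, 1.92], [-2.96, 2.96]. Speed limits (rad/s): [2.39, 2.39, 3.14, 3.14, 3.14, 3.14, 3.14].

## Interface

Orientations are given as a unit quaternion [w, x, y, z].
In Python, from station import readout, read_camera, get_calibration, bot, models gives the robot as it stands.
- The arm moves only by the tool carry_out, never from a script. Its argument "deltas" is a list of rows, each a list of 2 entries, a list of its own where there are three numbers: the shift along the tool's x, y, z in cm, then the turn about the tool's z in degrees. A call has 1 to 10 rows; each row is the pose to reach, as a shift and turn from the pose measured when the call began, along the tool's axes at that moment; what a row does not reach only later rows make up. A row lasts 1/8 s, in which the tool goes at most 62.5 mm and 10.7 degrees, less where a joint would pass 70% of its speed; a pose out of reach is approached as far as the arm can. A call with a gripper value outside its range is refused whole. "hand" is the opening, from 0 (shut) to 1 (fully open), set as the call begins (left out, the last holds). The fingers move at their own pace and stop on an object; "newtons" is the grip in N (left out, the last holds). Time passes only in rows, so rows that repeat a pose let the fingers close. It gives the time, the measured TCP pose, the force and the opening at its end, in the units of the state.
- readout.get_obs(): the state, without advancing time (a new reading comes with each control period).
- read_camera(name): name is "scene" or "top" or "wrist"; returns the picture (384x512x3 uint8, red, green, blue); there is no depth.
- get_calibration(name): a dict with "fov_y" (degrees; the focal length in pixels is half the picture's height over the tangent of half this angle, whatever the lens; pixels are square), "cx", "cy" (the principal point, pixels), "world_from_camera" (4x4, takes a point from camera to world coordinates). Camera axes: x right, y down, z forward; pixel columns grow to the right and rows downward; lengths in m; the calibration is good to about 2 mm. A picture is of the moment at which its call begins: read the wrist's pose just before it. get_calibration takes no time and is no camera call; for the wrist camera it gives the pose at the moment of the call.
- bot.hand_in(): hands the job in, once; it reports no verdict.
Trained networks look in the newest picture that a camera, given by its name, has taken for a name from the list of things; names that differ only in an ending like _2 or _b are one class to them, and where a whole thing is asked for, a point or a joint stands for the part that bears it (a point fixed in the world has none). Each returns a list of dicts, best first, with "score" (0 to 1); they miss things now and then, are a little off and sometimes report something else, mostly with a low value. They report only what shows in the picture. A call takes as long as a camera call. They do not tell look-alikes from the thing itself.
- models.spot_in(query, camera): "centre" ([row, column] in pixels, amid what is visible of it).
The state is a dict: "t": time; "q": joint angles; "joint_vel": joint speeds; "joint_torque": joint torques, N m; "eef_pos": TCP position; "tool_rot": TCP orientation; "contact_force": force on the tool from outside, world axes, zero at the start; "torque": the same for the moment, N m; "gripper_width": opening from 0.0 (shut) to 1.0 (fully open).
Only numpy, scipy, OpenCV 4.12 (cv2) and the standard library are available. Lean on these libraries where they do the work, as an engineer would, in place of code of your own. Each camera call takes 0.05 s, during which the arm holds its last target. There are 200 camera calls.

## Working session

There is one attempt and no reset: what is moved stays moved. The work goes in short steps, Python scripts to look and compute and a tool call to move; the robot and the scene stay as the last step left them, time stands still between calls to the robot, and variables do not carry over. Pictures are saved under pics/ and viewed, about 8 in all and at most 12, crops included, and the job is handed in when it is done.

Besides the shell and the picture viewer there is one more tool, called in YAML: its name, and indented under it one key for each argument. carry_out: Moves the arm, as the interface text tells. Its arguments: {"type":"object","properties":{"deltas":{"type":"array"},"hand":{"type":"number"},"newtons":{"type":"number"}},"required":["deltas"]}

```bash
mkdir -p pics; cat > h.py <<'E'
import numpy as np, cv2
from station import readout, read_camera, get_calibration, bot, models
def proj(c,P):
    T=np.linalg.inv(c["world_from_camera"]);p=T[:3,:3]@np.array(P,float)+T[:3,3]
    f=192/np.tan(np.radians(c["fov_y"])/2)
    return np.array([c["cx"]+f*p[0]/p[2],c["cy"]+f*p[1]/p[2]])
def ray(c,u,v,z):
    T=np.array(c["world_from_camera"]);f=192/np.tan(np.radians(c["fov_y"])/2)
    d=T[:3,:3]@np.array([(u-c["cx"])/f,(v-c["cy"])/f,1]);o=T[:3,3]
    return o+d*(z-o[2])/d[2]
E
python3 - <<'E'
from h import *
o=readout.get_obs();print(o)
ims=[]
for n in ("scene","top"):
    im=read_camera(n);c=get_calibration(n);print(n,c)
    cv2.imwrite(f"pics/{n}0.png",im[...,::-1])
    b=cv2.resize(im[...,::-1],(800,600),interpolation=cv2.INTER_CUBIC);cv2.imwrite(f"pics/{n}0b.png",b)
    for q in ("square","plate","bracket","standoff_plate"):
        for d in models.spot_in(q,n)[:3]:
            r,cc=d["centre"];print(n,q,round(d["score"],2),round(r),round(cc),ray(c,cc,r,0.02).round(3))
E
```

```text
{'t': 0.0, 'q': array([ 1.21786742,  0.47780461,  0.02234136,  1.55642864, -0.01148518,
        1.109298  , -0.08311563]), 'joint_vel': array([-0.00070281,  0.00040333, -0.00087376, -0.00044562, -0.0003524 ,
       -0.00043939,  0.00232868]), 'joint_torque': array([-1.12081816e-03, -5.96445429e+01,  1.60797179e+00, -2.81195426e+01,
        1.25261623e-02,  9.51884984e-03, -1.75458820e-05]), 'eef_pos': array([ 0.16344451, -0.65428374,  0.21343239]), 'tool_rot': array([-4.96689928e-04,  7.88162533e-01, -6.15466491e-01, -7.56712092e-04]), 'contact_force': array([-0.76324243,  0.71706998, -0.35857058]), 'torque': array([-0.00912353, -0.00916309, -0.01658635]), 'gripper_width': 1.0000416963794498}
scene {'fov_y': 52.80330001224387, 'cx': 258.41837432258427, 'cy': 186.32594259110374, 'world_from_camera': array([[-0.06225781,  0.67115233, -0.73870056,  1.2592335 ],
       [ 0.99795301,  0.03101922, -0.0559249 ,  0.06912296],
       [-0.01462021, -0.74067021, -0.67170967,  0.76213438],
       [ 0.        ,  0.        ,  0.        ,  1.        ]])}
scene square 0.89 147 390 [0.239 0.414 0.02 
[... 229 characters left out ...]
[ 0.523 -0.056  0.02 ]
top {'fov_y': 51.58619121390921, 'cx': 259.7416396065222, 'cy': 193.16321042069285, 'world_from_camera': array([[-0.01170065, -0.98458312,  0.17452557,  0.26900637],
       [-0.99979083,  0.0144474 ,  0.01447617,  0.00176492],
       [-0.01677443, -0.17431968, -0.98454622,  1.35661412],
       [ 0.        ,  0.        ,  0.        ,  1.        ]])}
top square 0.89 272 150 [0.245 0.389 0.02 ]
top square 0.75 254 347 [ 0.298 -0.265  0.02 ]
top square 0.64 183 187 [0.546 0.273 0.02 ]
top plate 0.63 190 312 [ 0.515 -0.159  0.02 ]
top plate 0.46 190 390 [ 0.512 -0.422  0.02 ]
top bracket 0.69 181 342 [ 0.544 -0.259  0.02 ]
top standoff_plate 0.55 126 184 [0.75  0.285 0.02 ]
```

View pics/scene0b.png

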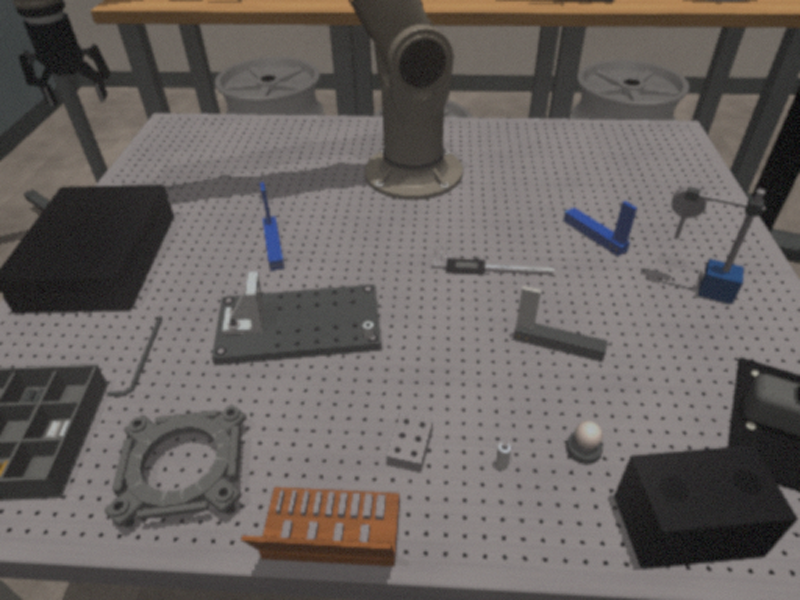

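View pics/top0b.png

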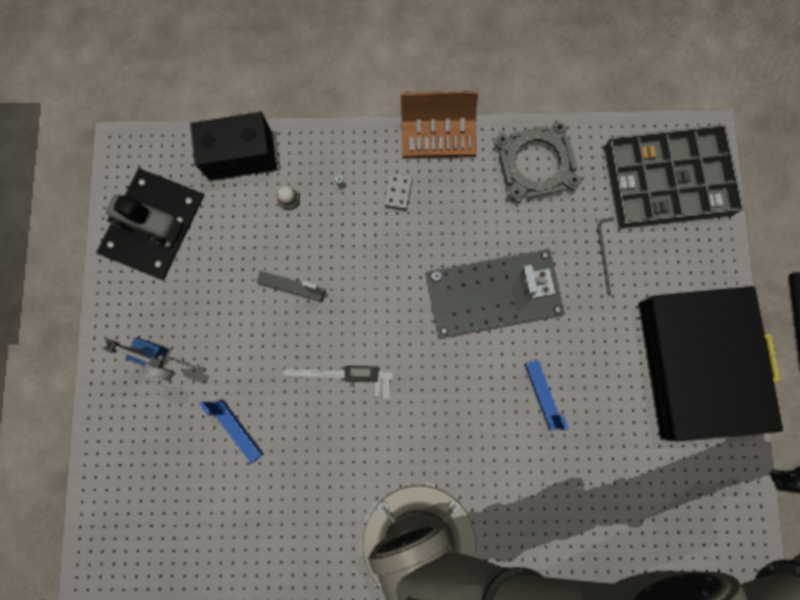

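Seen in the two pictures: the true square is dark with a bright blade, at scene (545,330) and top (292,286) in the enlarged pixels. The blue L's at scene (605,228) and (270,230) are look-alikes. The plate is at top (495,293) with the bracket at (540,280). I'll confirm with one enlarged crop and measure from it.

```bash
python3 - <<'E'
import cv2,numpy as np
t=cv2.imread("pics/top0.png");s=cv2.imread("pics/scene0.png")
def crop(im,x,y,w,h): return cv2.resize(im[y:y+h,x:x+w],(400,300),interpolation=cv2.INTER_CUBIC)
m=np.vstack([np.hstack([crop(t,155,160,60,45),crop(s,320,175,80,60)]),np.hstack([crop(t,265,150,104,78),crop(s,130,165,120,90)])])
m=np.clip(m*1.6,0,255).astype(np.uint8)
cv2.imwrite("pics/c1.png",m)
E
```

```text
(no output)
```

View pics/c1.png

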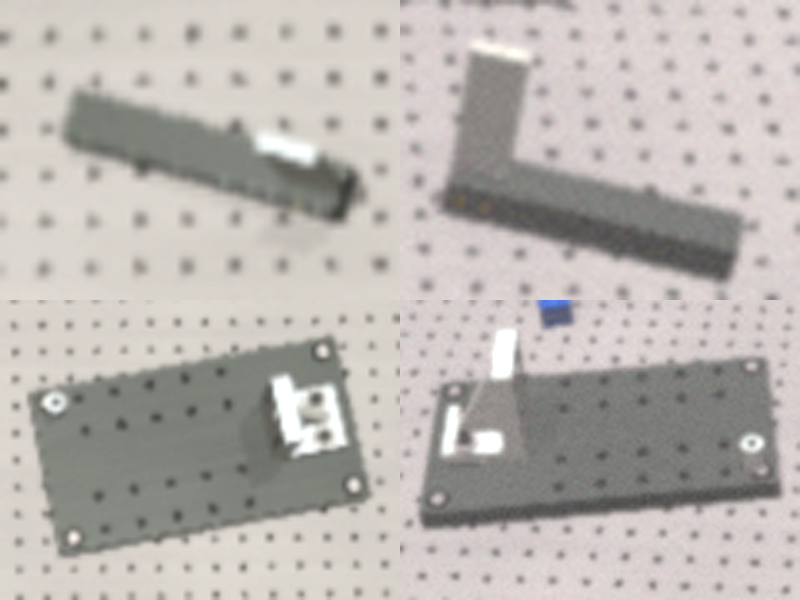

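```bash
cat > fit.py <<'E'
from h import *
from scipy.optimize import least_squares
def fit(obs,x0,z0=0):
    def W(p,q):
        c,s=np.cos(p[2]),np.sin(p[2]);q=np.array(q)/1000
        return [p[0]+c*q[0]-s*q[1],p[1]+s*q[0]+c*q[1],z0+q[2]]
    f=lambda p:np.concatenate([proj(C,W(p,q))-uv for C,q,uv in obs])
    r=least_squares(f,x0,loss="soft_l1");return r.x,f(r.x).reshape(-1,2)
E
python3 - <<'E'
from fit import *
t=get_calibration("top");s=get_calibration("scene")
A=lambda C,ox,oy,k,L:[(C,q,np.array([ox+(u+.5)/k-.5,oy+(v+.5)/k-.5])) for q,u,v in L]
sq=A(t,155,160,20/3,[((-150,14,25),75,90),((0,14,25),355,165)])+A(s,320,175,5,[((-150,14,25),330,243),((-150,14,0),325,279),((0,14,0),43,210),((0,14,25),47,188),((-150,-14,25),342,213),((0,4,110),72,50),((-30,4,110),128,63)])
pl=A(t,265,150,400/104,[((140,75,20),330,38),((140,-75,20),370,192),((-140,-75,20),62,256),((-140,75,20),30,95)])+A(s,130,165,10/3,[((140,75,20),22,213),((-140,75,20),378,185),((-140,-75,20),365,60),((140,-75,20),40,85)])
for n,o,x0 in (("square",sq,[.54,.2,-1.7]),("plate",pl,[.52,-.16,-1.5])):
    for sub in (o,[a for a in o if a[0] is t],[a for a in o if a[0] is s]):
        p,r=fit(sub,x0);print(n,p.round(4),np.degrees(p[2]).round(2),r.round(1).tolist())
o=readout.get_obs()
from scipy.spatial.transform import Rotation as R
w,x,y,z=o["tool_rot"];print(R.from_quat([x,y,z,w]).as_matrix().round(3))
E
```

```text
square [ 0.5234  0.203  -1.8432] -105.61 [[0.2, 0.8], [-0.1, 0.4], [1.5, 1.2], [0.5, 0.5], [-0.5, 0.9], [-0.3, -1.2], [0.2, -0.4], [-0.9, 0.1], [-0.1, 0.0]]
square [ 0.5252  0.2034 -1.8497] -105.98 [[0.2, 0.1], [-0.2, -0.1]]
square [ 0.5227  0.2031 -1.8412] -105.49 [[1.5, 0.9], [0.5, 0.2], [-0.5, 0.7], [-0.3, -1.4], [0.1, -0.7], [-0.8, -0.1], [-0.1, -0.2]]
plate [ 0.524  -0.1726 -1.3961] -79.99 [[1.1, -0.8], [0.7, 1.3], [-0.3, 0.0], [-0.4, -0.6], [-1.0, 1.0], [1.2, -0.7], [0.7, -0.9], [0.0, -0.0]]
plate [ 0.5242 -0.1715 -1.3842] -79.31 [[0.5, -1.3], [0.5, 0.7], [-0.2, 0.4], [-0.9, -0.2]]
plate [ 0.5242 -0.1737 -1.4083] -80.69 [[-1.8, 0.6], [0.4, -0.1], [0.6, -0.5], [0.0, -0.4]]
[[ 0.242 -0.97  -0.   ]
 [-0.97  -0.242  0.   ]
 [-0.     0.    -1.   ]]
```

carry_out:
  deltas:
    - [[-12,-34,0],-60]
    - [[-12,-34,0],-60]
    - [[-12,-34,0],-60]
    - [[-12,-34,0],-60]
    - [[-12,-34,0],-60]
    - [[-12,-34,0],-60]
    - [[-42.7,-57.7,0],-60]
    - [[-42.7,-57.7,0],-60]
    - [[-42.7,-57.7,0],-60]
    - [[-42.7,-57.7,0],-60]
  hand: 1
  newtons: 60

```text
t: 1.75
eef_pos: [0.5653, -0.2254, 0.2147]
tool_rot: [0.0, 0.99, -0.139, 0.0]
contact_force: [0.9, -0.3, -0.9]
gripper_width: 1.004
```

```bash
cat > go.py <<'E'
import sys
from h import *
from scipy.spatial.transform import Rotation as R
def go(x,y,z,yaw):
    o=readout.get_obs();w,a,b,c=o["tool_rot"];M=R.from_quat([a,b,c,w]).as_matrix()
    d=M.T@(np.array([x,y,z])-o["eef_pos"]);yw=np.degrees(np.arctan2(M[1,0],M[0,0]))
    t=(yw-yaw+180)%360-180
    print("t",round(o["t"],2),"pos",o["eef_pos"].round(4),"yaw",yw.round(2),"tilt",np.degrees(np.arccos(-M[2,2])).round(2),"F",o["contact_force"].round(1),"w",round(o["gripper_width"],3),"| d cm",(100*d).round(2),"turn",t.round(2))
if __name__=="__main__": go(*map(float,sys.argv[1:5]))
E
python3 go.py .5505 .299 .2 -15.6
```

```text
t 1.75 pos [ 0.5653 -0.2254  0.2147] yaw -16.0 tilt 0.04 F [ 0.9 -0.3 -0.9] w 1.004 | d cm [-15.87 -50.     1.45] turn -0.4
```

carry_out:
  deltas:
    - [[-15.9,-50,1.5],-0.4]
    - [[-15.9,-50,1.5],-0.4]
    - [[-15.9,-50,1.5],-0.4]
    - [[-15.9,-50,1.5],-0.4]
    - [[-15.9,-50,1.5],-0.4]
    - [[-15.9,-50,1.5],-0.4]
    - [[-15.9,-50,1.5],-0.4]
    - [[-15.9,-50,1.5],-0.4]
    - [[-15.9,-50,1.5],-0.4]
    - [[-15.9,-50,1.5],-0.4]

```text
t: 3.0
eef_pos: [0.5491, 0.3022, 0.1995]
tool_rot: [-0.001, 0.991, -0.133, -0.0]
contact_force: [-0.4, 0.4, -0.3]
gripper_width: 1.0
```

```bash
python3 - <<'E'
from go import *
go(.5505,.299,.02,-15.6)
c=get_calibration("wrist");im=read_camera("wrist");go(.5505,.299,.02,-15.6)
T=c["world_from_camera"];print(np.round(T,3))
im=im[...,::-1].copy()
cv2.imwrite("pics/w1raw.png",im)
p=(.5236,.203,np.radians(-105.6));cs,sn=np.cos(p[2]),np.sin(p[2])
b=cv2.resize(im,(800,600),interpolation=cv2.INTER_CUBIC)
for q in [(0,14,25),(0,-14,25),(-150,14,25),(-150,-14,25),(-100,0,25),(0,4,110),(-30,-4,110)]:
    q=np.array(q)/1000;u=proj(c,[p[0]+cs*q[0]-sn*q[1],p[1]+sn*q[0]+cs*q[1],q[2]])*800/512;print(q,u.round())
    cv2.circle(b,tuple(int(v) for v in u),4,(0,0,255),1)
cv2.imwrite("pics/w1.png",b)
E
```

```text
t 3.0 pos [0.5491 0.3022 0.1995] yaw -15.34 tilt 0.07 F [-0.4  0.4 -0.3] w 1.0 | d cm [ 0.22  0.29 17.94] turn 0.26
t 3.05 pos [0.5499 0.2997 0.1993] yaw -15.5 tilt 0.04 F [ 0.3  0.6 -0.3] w 1.0 | d cm [ 0.07  0.05 17.93] turn 0.1
[[ 0.965 -0.25  -0.083  0.57 ]
 [-0.264 -0.915 -0.305  0.381]
 [ 0.     0.316 -0.949  0.36 ]
 [ 0.     0.     0.     1.   ]]
[0.    0.014 0.025] [416. 394.]
[ 0.    -0.014  0.025] [377. 394.]
[-0.15   0.014  0.025] [420. 184.]
[-0.15  -0.014  0.025] [376. 183.]
[-0.1    0.     0.025] [398. 260.]
[0.    0.004 0.11 ] [405. 467.]
[-0.03  -0.004  0.11 ] [391. 421.]
```

View pics/w1.png

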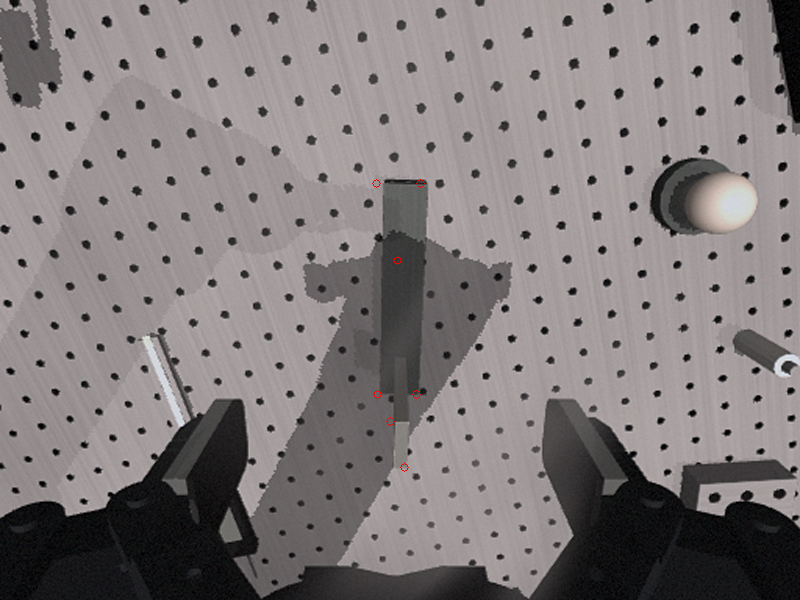

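Projection matches the picture to a few mm: the stock axis runs (405,183)–(400,393) against predicted (398,183)–(396,394). I correct by about 3 mm and 0.7° and descend.

carry_out:
  deltas:
    - [[0.37,0.04,5],0.8]
    - [[0.37,0.04,10],0.8]
    - [[0.37,0.04,14],0.8]
    - [[0.37,0.04,16],0.8]
    - [[0.37,0.04,17.8],0.8]
    - [[0.37,0.04,17.8],0.8]
    - [[0.37,0.04,17.8],0.8]

```text
t: 3.92
eef_pos: [0.5543, 0.2988, 0.0226]
tool_rot: [-0.0, 0.99, -0.142, 0.001]
contact_force: [0.6, 0.5, 0.3]
gripper_width: 0.999
```

carry_out:
  deltas:
    - [[0,0,0],0]
    - [[0,0,0],0]
    - [[0,0,0],0]
    - [[0,0,0],0]
    - [[0,0,0],0]
    - [[0,0,0],0]
    - [[0,0,0],0]
    - [[0,0,0],0]
  hand: 0
  newtons: 80

```text
t: 4.92
eef_pos: [0.5543, 0.2988, 0.0226]
tool_rot: [-0.0, 0.99, -0.142, 0.001]
contact_force: [0.1, -0.1, -0.7]
gripper_width: 0.002
```

```bash
python3 go.py .5533 .2983 .021 -16.3
```

```text
t 4.92 pos [0.5543 0.2988 0.0226] yaw -16.31 tilt 0.12 F [ 0.1 -0.1 -0.7] w 0.002 | d cm [-0.08  0.08  0.16] turn -0.01
```

The gripper shut fully, so it has not gripped the stock. I'll look.

```bash
python3 - <<'E'
from h import *
im=read_camera("wrist")[...,::-1];s=read_camera("scene")[...,::-1];t=read_camera("top")[...,::-1]
a=cv2.resize(im,(400,300));b=cv2.resize(s[150:270,290:450],(400,300),interpolation=cv2.INTER_CUBIC)
d=cv2.resize(t[140:230,140:260],(400,300),interpolation=cv2.INTER_CUBIC)
cv2.imwrite("pics/g1.png",np.vstack([np.hstack([a,b]),np.hstack([d,d*0])]))
E
```

```text
(no output)
```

View pics/g1.png

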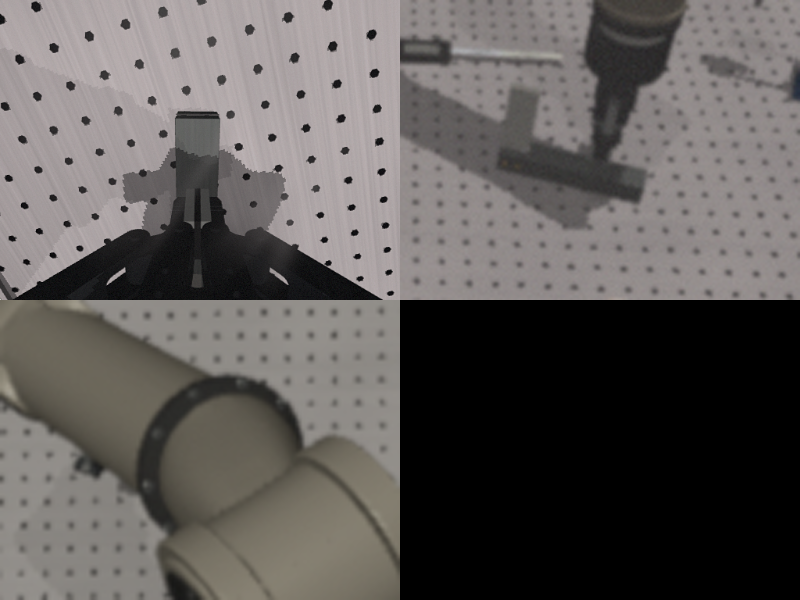

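```bash
python3 - <<'E'
from h import *
im=read_camera("wrist")[...,::-1];s=read_camera("scene")[...,::-1]
print(readout.get_obs()["gripper_width"])
a=cv2.resize(im[200:384,160:350],(400,400),interpolation=cv2.INTER_CUBIC);b=cv2.resize(s[170:240,330:400],(400,400),interpolation=cv2.INTER_CUBIC)
cv2.imwrite("pics/g2.png",np.clip(np.hstack([a,b])*2.2,0,255))
E
```

```text
0.0018248047998240433[ WARN:0@2.755] global loadsave.cpp:1063 imwrite_ Unsupported depth image for selected encoder is fallbacked to CV_8U.
```

View pics/g2.png

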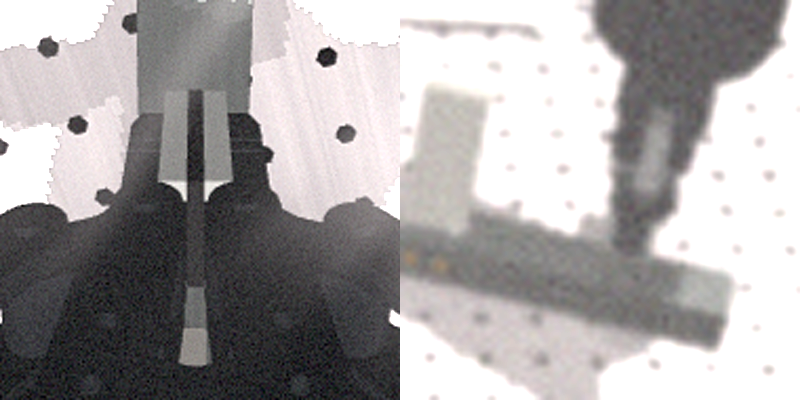

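```bash
python3 - <<'E'
from go import *
go(.5533,.2983,.021,-16.3)
c=get_calibration("wrist");T=c["world_from_camera"];print(np.round(T,3))
o=readout.get_obs();w,a,b,cc=o["tool_rot"];M=R.from_quat([a,b,cc,w]).as_matrix()
crop=lambda u:((u-[160,200])*400/np.array([190,184])).round()
for z in (-.02,0,.017,.02):
  for y in (-.011,.011): print("tool",z,y,crop(proj(c,o["eef_pos"]+M@[0,y,z])))
p=(.526,.203,np.radians(-106.3));cs,sn=np.cos(p[2]),np.sin(p[2])
for q in [(-150,14,25),(-150,-14,25),(-150,14,0),(-110,14,25),(-110,-14,25),(0,4,110),(-30,4,110)]:
    q=np.array(q)/1000;print(q,crop(proj(c,[p[0]+cs*q[0]-sn*q[1],p[1]+sn*q[0]+cs*q[1],q[2]])))
print(c["fov_y"], np.array(o["q"]).round(3), o["joint_torque"].round(1))
E
```

```text
t 5.17 pos [0.5543 0.2988 0.0226] yaw -16.31 tilt 0.13 F [0.3 0.1 0.2] w 0.002 | d cm [-0.09  0.08  0.16] turn -0.01
[[ 0.96  -0.266 -0.086  0.577]
 [-0.28  -0.91  -0.304  0.378]
 [ 0.002  0.316 -0.949  0.183]
 [ 0.     0.     0.     1.   ]]
tool -0.02 -0.011 [196.  87.]
tool -0.02 0.011 [196. 175.]
tool 0 -0.011 [196.  49.]
tool 0 0.011 [195. 130.]
tool 0.017 -0.011 [195.  23.]
tool 0.017 0.011 [195.  98.]
tool 0.02 -0.011 [195.  19.]
tool 0.02 0.011 [195.  93.]
[-0.15   0.014  0.025] [ 256. -108.]
[-0.15  -0.014  0.025] [ 133. -108.]
[-0.15   0.014  0.   ] [ 247. -127.]
[-0.11   0.014  0.025] [251.  57.]
[-0.11  -0.014  0.025] [138.  57.]
[0.    0.004 0.11 ] [217. 830.]
[-0.03   0.004  0.11 ] [219. 724.]
60.10795742124077 [-0.264  0.673 -0.454  1.78   0.401  0.779 -1.206] [ -0.  -61.3  -6.9 -20.4   0.   -0.    0. ]
```

```bash
python3 - <<'E'
from go import *
s=get_calibration("scene");c=get_calibration("wrist")
e=np.array([.5543,.2988,0])
for z in (.005,.0226,.035,.045,.055): print(z,((proj(s,e+[0,0,z])-[330,170])*400/70).round())
p=(.526,.203,np.radians(-106.3));cs,sn=np.cos(p[2]),np.sin(p[2])
for q in [(-150,14,25),(-150,14,0),(-100,14,25),(-100,-14,25),(-30,4,110),(0,4,110)]:
    q=np.array(q)/1000;print(q,((proj(s,[p[0]+cs*q[0]-sn*q[1],p[1]+sn*q[0]+cs*q[1],q[2]])-[330,170])*400/70).round())
E
```

```text
0.005 [209. 299.]
0.0226 [216. 273.]
0.035 [220. 254.]
0.045 [224. 239.]
0.055 [228. 223.]
[-0.15   0.014  0.025] [327. 318.]
[-0.15   0.014  0.   ] [315. 355.]
[-0.1    0.014  0.025] [212. 291.]
[-0.1   -0.014  0.025] [221. 248.]
[-0.03   0.004  0.11 ] [ 87. 103.]
[0.    0.004 0.11 ] [18. 88.]
```

```bash
python3 - <<'E'
from go import *
c=get_calibration("wrist")
o=readout.get_obs();w,a,b,cc=o["tool_rot"];M=R.from_quat([a,b,cc,w]).as_matrix()
for x in (-.0425,.0425):
  for z in (-.04,-.03,-.02,-.01,.0,.017):
    print(x,z,[(proj(c,o["eef_pos"]+M@[x,y,z])*800/512).round().tolist() for y in (-.011,.011)])
T=np.array(c["world_from_camera"]);print("cam in tool",M.T@(T[:3,3]-o["eef_pos"]),M.T@T[:3,:3])
E
```

```text
-0.0425 -0.04 [[234.0, 410.0], [242.0, 480.0]]
-0.0425 -0.03 [[245.0, 391.0], [251.0, 458.0]]
-0.0425 -0.02 [[254.0, 375.0], [260.0, 438.0]]
-0.0425 -0.01 [[262.0, 361.0], [267.0, 421.0]]
-0.0425 0.0 [[269.0, 348.0], [274.0, 406.0]]
-0.0425 0.017 [[280.0, 329.0], [284.0, 383.0]]
0.0425 -0.04 [[557.0, 410.0], [549.0, 480.0]]
0.0425 -0.03 [[546.0, 391.0], [539.0, 458.0]]
0.0425 -0.02 [[537.0, 375.0], [531.0, 438.0]]
0.0425 -0.01 [[529.0, 361.0], [523.0, 421.0]]
0.0425 0.0 [[521.0, 348.0], [516.0, 406.0]]
0.0425 0.017 [[511.0, 329.0], [506.0, 383.0]]
cam in tool [-0.00041786 -0.08213972 -0.16045756] [[ 9.99999633e-01  4.91940540e-04  7.01695657e-04]
 [-6.89271811e-04  9.48260127e-01  3.17493712e-01]
 [-5.09201984e-04 -3.17494079e-01  9.48260117e-01]]
```

Both cameras show the real fingertips about 20 mm *behind* the reported TCP (wrist: open −33 mm, shut −21 mm; scene: tip height about 37 mm). The stated figure is 17 mm ahead, so the fingers shut above the stock. I'll open, go about 34 mm lower while watching the force, and grip.

carry_out:
  deltas:
    - [[0,0,0],0]
    - [[0,0,0],0]
    - [[0,0,0],0]
    - [[0,0,0],0]
    - [[-0.1,0.1,0.8],0]
    - [[-0.1,0.1,1.6],0]
    - [[-0.1,0.1,2.2],0]
    - [[-0.1,0.1,2.8],0]
    - [[-0.1,0.1,2.8],0]
  hand: 1

```text
t: 6.3
eef_pos: [0.5528, 0.2979, -0.0061]
tool_rot: [-0.0, 0.99, -0.142, 0.001]
contact_force: [-0.5, -0.2, 1.1]
gripper_width: 1.001
```

carry_out:
  deltas:
    - [[0,0,0.3],0]
    - [[0,0,0.6],0]
    - [[0,0,0.6],0]
    - [[0,0,0.6],0]

```text
t: 6.8
eef_pos: [0.5528, 0.298, -0.012]
tool_rot: [-0.0, 0.99, -0.142, 0.001]
contact_force: [0.4, -0.7, 0.9]
gripper_width: 1.001
```

carry_out:
  deltas:
    - [[0,0,0],0]
    - [[0,0,0],0]
    - [[0,0,0],0]
    - [[0,0,0],0]
    - [[0,0,0],0]
    - [[0,0,0],0]
    - [[0,0,0],0]
    - [[0,0,0],0]
  hand: 0
  newtons: 80

```text
t: 7.8
eef_pos: [0.5531, 0.2981, -0.0116]
tool_rot: [-0.0, 0.99, -0.142, 0.001]
contact_force: [-0.1, -0.5, 5.6]
gripper_width: 0.309
```

Gripped (0.309 ≈ 26 mm). The 5.6 N upward suggests the tips just touch the table, so I'll regrip 4 mm higher to let the stock rest flat later.

carry_out:
  deltas:
    - [[0,0,0],0]
    - [[0,0,-0.4],0]
    - [[0,0,-0.4],0]
    - [[0,0,-0.4],0]
  hand: 0.5

```text
t: 8.3
eef_pos: [0.5531, 0.2981, -0.0076]
tool_rot: [-0.0, 0.99, -0.142, 0.001]
contact_force: [0.5, 0.7, 0.4]
gripper_width: 0.503
```

carry_out:
  deltas:
    - [[0,0,0],0]
    - [[0,0,0],0]
    - [[0,0,0],0]
    - [[0,0,0],0]
    - [[0,0,0],0]
    - [[0,0,0],0]
  hand: 0
  newtons: 100

```text
t: 9.05
eef_pos: [0.5531, 0.2981, -0.0072]
tool_rot: [-0.0, 0.99, -0.142, 0.001]
contact_force: [-2.3, -2.0, 5.3]
gripper_width: 0.305
```

carry_out:
  deltas:
    - [[0,0,-1],0]
    - [[0,0,-3],0]
    - [[0,0,-6],0]
    - [[0,0,-10],0]
    - [[0,0,-10],0]
    - [[0,0,-10],0]

```text
t: 9.8
eef_pos: [0.5524, 0.2975, 0.0924]
tool_rot: [0.0, 0.99, -0.142, 0.001]
contact_force: [-0.2, -0.1, -5.3]
gripper_width: 0.294
```

```bash
python3 - <<'E'
from go import *
go(.5533,.2983,.021,-16.3)
im=read_camera("wrist")[...,::-1];s=read_camera("scene")[...,::-1]
c=get_calibration("wrist");print(c["cx"],c["cy"])
cv2.imwrite("pics/l_w.png",im)
a=cv2.resize(im[100:384,100:412],(440,400),interpolation=cv2.INTER_CUBIC);b=cv2.resize(s[130:240,300:400],(360,400),interpolation=cv2.INTER_CUBIC)
cv2.imwrite("pics/l1.png",np.clip(np.hstack([a,b]).astype(float)*1.7,0,255).astype(np.uint8))
E
```

```text
t 9.8 pos [0.5524 0.2975 0.0924] yaw -16.32 tilt 0.08 F [-0.2 -0.1 -5.3] w 0.294 | d cm [ 0.05 -0.1   7.14] turn -0.02
252.35780882747258 191.39525209775326
```

View pics/l1.png

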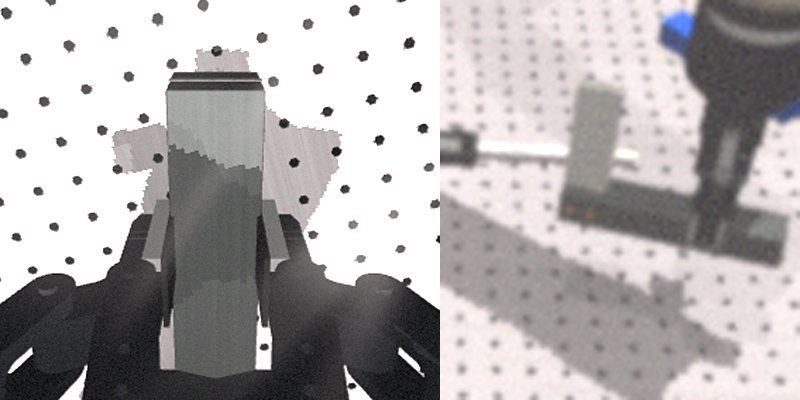

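Square is held level. It weighs about 5 N, and the scene crop shows the blade rising at the left end at (590,140). Now I carry it over the open part of the plate.

carry_out:
  deltas:
    - [[0.5,2,0],-2]
    - [[1.2,6,0],-6]
    - [[2,11,0],-11]
    - [[3,16,0],-16]
    - [[3.9,21,0],-21]
    - [[4.8,26,0],-25]
    - [[5.7,31,0],-26.3]
    - [[6.5,36,0],-26.3]
    - [[6.9,38.7,0],-26.3]
    - [[6.9,38.7,0],-26.3]

```text
t: 11.15
eef_pos: [0.5077, -0.0968, 0.0904]
tool_rot: [0.001, 0.996, 0.084, -0.002]
contact_force: [0.2, 0.4, -4.2]
gripper_width: 0.301
```

```bash
python3 - <<'E'
from go import *
go(.5101,-.0938,.0128,10)
c=get_calibration("wrist");im=read_camera("wrist")[...,::-1];s=read_camera("scene")[...,::-1]
go(.5101,-.0938,.0128,10)
cv2.imwrite("pics/s_w.png",im);cv2.imwrite("pics/s_s.png",s)
a=cv2.resize(im,(400,300));b=cv2.resize(s[120:258,110:294],(400,300),interpolation=cv2.INTER_CUBIC)
p=(.524,-.1726,np.radians(-80));cs,sn=np.cos(p[2]),np.sin(p[2]);sc=get_calibration("scene")
for q in [(60,-28,20),(60,28,20),(-140,75,20),(-140,-75,20),(140,75,20),(0,0,20)]:
    q=np.array(q)/1000;P=[p[0]+cs*q[0]-sn*q[1],p[1]+sn*q[0]+cs*q[1],q[2]]
    u=proj(c,P)*400/512;v=(proj(sc,P)-[110,120])*400/184
    for im_,w in((a,u),(b,v)): cv2.circle(im_,tuple(int(i) for i in w),3,(0,0,255),1)
cv2.imwrite("pics/s1.png",np.clip(np.hstack([a,b]).astype(float)*1.6,0,255).astype(np.uint8))
E
```

```text
t 11.15 pos [ 0.5077 -0.0968  0.0904] yaw 9.68 tilt 0.24 F [ 0.2  0.4 -4.2] w 0.301 | d cm [ 0.32 -0.27  7.76] turn -0.32
t 11.25 pos [ 0.5088 -0.0931  0.0911] yaw 9.98 tilt 0.11 F [ 0.4  0.6 -5.2] w 0.298 | d cm [0.13 0.09 7.83] turn -0.02
```

View pics/s1.png

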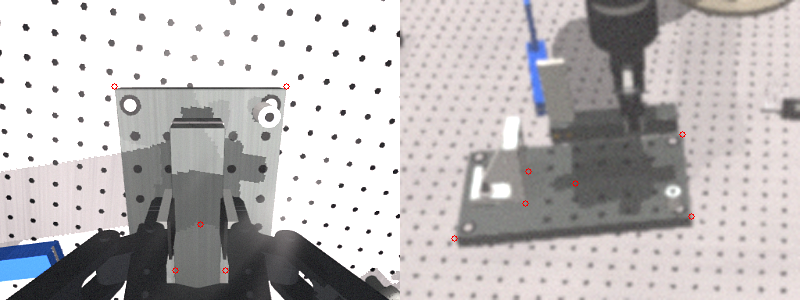

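The plate corners in the wrist picture, (115,88) and (289,88), match the prediction within 2 mm. I shift 1.5 mm and lower onto the plate.

carry_out:
  deltas:
    - [[0.28,0.1,2],0]
    - [[0.28,0.1,4.5],0]
    - [[0.28,0.1,6.3],0]
    - [[0.28,0.1,7.0],0]
    - [[0.28,0.1,7.4],0]
    - [[0.28,0.1,7.6],0]
    - [[0.28,0.1,7.75],0]
    - [[0.28,0.1,7.9],0]
    - [[0.28,0.1,7.9],0]

```text
t: 12.38
eef_pos: [0.512, -0.0937, 0.0128]
tool_rot: [0.0, 0.996, 0.087, -0.001]
contact_force: [-3.4, 0.9, 3.0]
gripper_width: 0.301
```

```bash
python3 go.py .5116 -.0935 .0128 10
```

```text
t 12.38 pos [ 0.512  -0.0937  0.0128] yaw 9.98 tilt 0.08 F [-3.4  0.9  3. ] w 0.301 | d cm [-0.04 -0.02 -0.  ] turn -0.02
```

carry_out:
  deltas:
    - [[0,0,0.1],0]
    - [[0,0,0.1],0]
    - [[0,0,0.1],0]
    - [[0,0,0.1],0]

```text
t: 12.88
eef_pos: [0.512, -0.0937, 0.0128]
tool_rot: [0.001, 0.996, 0.087, -0.0]
contact_force: [-3.7, 0.8, 9.2]
gripper_width: 0.297
```

```bash
python3 - <<'E'
from go import *
go(.5116,-.0935,.0128,10)
s=read_camera("scene")[...,::-1];t=read_camera("top")[...,::-1]
b=cv2.resize(s[150:240,135:255],(800,600),interpolation=cv2.INTER_CUBIC)
cv2.imwrite("pics/p1.png",np.clip(b.astype(float)*1.7,0,255).astype(np.uint8))
E
```

```text
t 12.88 pos [ 0.512  -0.0937  0.0128] yaw 9.98 tilt 0.1 F [-3.7  0.8  9.2] w 0.297 | d cm [-0.04 -0.02 -0.  ] turn -0.02
```

View pics/p1.png

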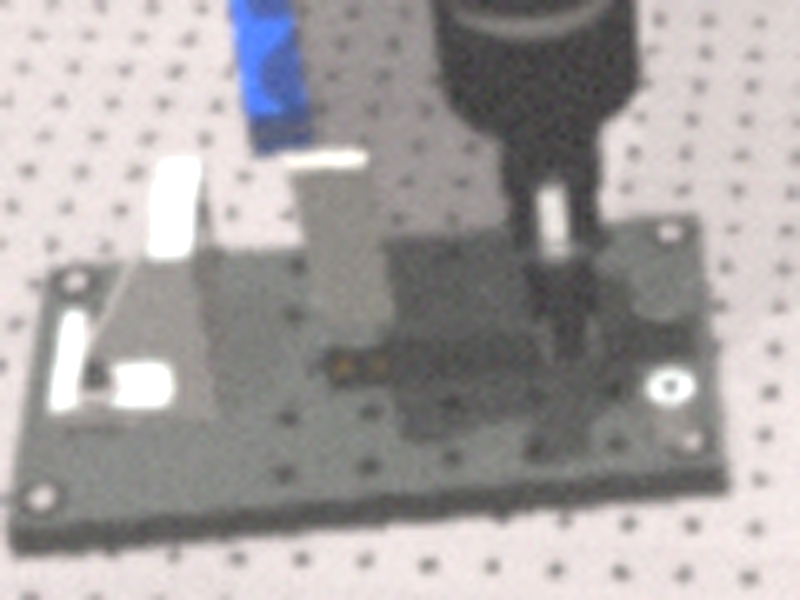

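The square stands on the plate, clear of the bracket: the blade's back foot is at about (325,365) and the bracket face at about (215,410). Now I slide it in, keeping the press down.

carry_out:
  deltas:
    - [[0,0.4,0.15],0]
    - [[0,0.8,0.15],0]
    - [[0,1.2,0.15],0]
    - [[0,1.6,0.15],0]
    - [[0,2.0,0.15],0]
    - [[0,2.3,0.15],0]
    - [[0,2.6,0.15],0]
    - [[0,2.8,0.15],0]
    - [[0,3.0,0.15],0]
    - [[0,3.0,0.15],0]

```text
t: 14.22
eef_pos: [0.5192, -0.1202, 0.0128]
tool_rot: [-0.0, 0.996, 0.088, 0.002]
contact_force: [-1.7, 7.1, 8.0]
gripper_width: 0.296
```

```bash
python3 go.py .5185 -.1329 .0128 10
```

```text
t 14.22 pos [ 0.5192 -0.1202  0.0128] yaw 10.11 tilt 0.18 F [-1.7  7.1  8. ] w 0.296 | d cm [-0.29  1.24 -0.01] turn 0.11
```

carry_out:
  deltas:
    - [[-0.1,0.4,0.15],0]
    - [[-0.2,0.7,0.15],0]
    - [[-0.2,1.0,0.15],0]
    - [[-0.2,1.2,0.15],0]
    - [[-0.2,1.4,0.15],0]
    - [[-0.2,1.5,0.15],0]
    - [[-0.2,1.6,0.15],0]
    - [[-0.2,1.6,0.15],0]

```text
t: 15.22
eef_pos: [0.5216, -0.1311, 0.0127]
tool_rot: [-0.003, 0.996, 0.09, 0.003]
contact_force: [-2.6, 12.9, 11.2]
gripper_width: 0.299
```

```bash
python3 go.py .5185 -.1329 .0128 10
```

```text
t 15.22 pos [ 0.5216 -0.1311  0.0127] yaw 10.31 tilt 0.47 F [-2.6 12.9 11.2] w 0.299 | d cm [-0.34  0.12 -0.01] turn 0.31
```

carry_out:
  deltas:
    - [[-0.3,0.6,0.15],-0.3]
    - [[-0.4,0.8,0.15],-0.3]
    - [[-0.4,1.0,0.15],-0.3]
    - [[-0.4,1.0,0.15],-0.3]
    - [[-0.4,1.0,0.15],-0.3]
    - [[-0.4,1.0,0.15],-0.3]

```text
t: 15.98
eef_pos: [0.5216, -0.1353, 0.0128]
tool_rot: [-0.005, 0.995, 0.095, 0.005]
contact_force: [-2.7, 14.7, 11.9]
gripper_width: 0.301
```

```bash
python3 - <<'E'
from go import *
go(.5185,-.1329,.0128,10)
s=read_camera("scene")[...,::-1];t=read_camera("top")[...,::-1];cv2.imwrite("pics/e_s.png",s)
b=cv2.resize(s[155:230,130:230],(800,600),interpolation=cv2.INTER_CUBIC)
cv2.imwrite("pics/e1.png",np.clip(b.astype(float)*1.7,0,255).astype(np.uint8))
E
```

```text
t 15.97 pos [ 0.5216 -0.1353  0.0128] yaw 10.89 tilt 0.86 F [-2.7 14.7 11.9] w 0.301 | d cm [-0.26 -0.29  0.  ] turn 0.89
```

View pics/e1.png

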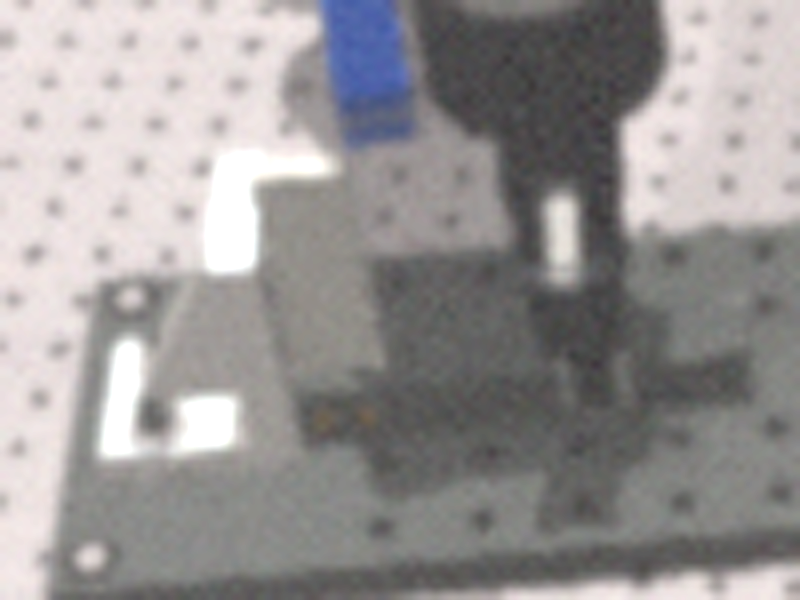

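carry_out:
  deltas:
    - [[-0.3,0.8,0.2],1.5]
    - [[-0.4,1.2,0.2],1.5]
    - [[-0.4,1.2,0.2],1.5]
    - [[-0.4,1.2,0.2],1.5]
    - [[-0.4,1.2,0.2],1.5]
    - [[-0.4,1.2,0.2],1.5]

```text
t: 16.82
eef_pos: [0.5223, -0.1352, 0.0128]
tool_rot: [-0.011, 0.996, 0.088, 0.008]
contact_force: [-4.1, 29.0, 17.6]
gripper_width: 0.296
```

```bash
cat >> go.py <<'E'
def tilt():
    o=readout.get_obs();w,a,b,c=o["tool_rot"];M=R.from_quat([a,b,c,w]).as_matrix();up=-M[:,2]
    ax=np.array([.1736,-.985,0]);ay=np.array([.985,.1736,0])
    print("up leans deg toward bracket",np.degrees(up@ax).round(2),"toward plate +y",np.degrees(up@ay).round(2),"F along bracket",(o["contact_force"]@ax).round(1),"lat",(o["contact_force"]@ay).round(1),"Fz",o["contact_force"][2].round(1),"tq",o["torque"].round(2), "plate xy mm",(1000*np.array([(o["eef_pos"]-[.524,-.1726,0])@ax,(o["eef_pos"]-[.524,-.1726,0])@ay])).round(1))
E
python3 -c "
from go import *
go(.5185,-.1329,.0128,10);tilt()"
```

```text
t 16.82 pos [ 0.5223 -0.1352  0.0128] yaw 10.05 tilt 1.51 F [-4.1 29.  17.6] w 0.296 | d cm [-0.34 -0.29  0.  ] turn 0.05
up leans deg toward bracket 1.14 toward plate +y -0.99 F along bracket -29.3 lat 1.0 Fz 17.6 tq [5.73 1.37 0.53] plate xy mm [-37.2   4.8]
```

carry_out:
  deltas:
    - [[0.2,0.3,0.1],0]
    - [[0.2,0.3,0.1],0]
    - [[0.2,0.3,0.1],0]
    - [[0.2,0.3,0.1],0]

```text
t: 17.32
eef_pos: [0.5229, -0.1348, 0.0128]
tool_rot: [-0.012, 0.996, 0.089, 0.006]
contact_force: [-10.4, 8.8, 17.3]
gripper_width: 0.3
```

```bash
python3 -c "
from go import *
go(.5185,-.1329,.0128,10);tilt()"
```

```text
t 17.32 pos [ 0.5229 -0.1348  0.0128] yaw 10.17 tilt 1.49 F [-10.4   8.8  17.3] w 0.3 | d cm [-0.4  -0.26 -0.  ] turn 0.17
up leans deg toward bracket 1.27 toward plate +y -0.78 F along bracket -10.5 lat -8.7 Fz 17.3 tq [ 1.24  2.55 -0.12] plate xy mm [-37.4   5.4]
```

Pushing harder no longer moves it (29 N, same position), so the bracket is on its stop. The tool has picked up about 1.3° pitch and 0.8° roll, so I'll check whether the square tilted too or just pivots in the pads. I'll compare the stock's rear end in the wrist pictures from before and now.

```bash
python3 - <<'E'
from go import *
now=read_camera("wrist")[...,::-1].copy();cv2.imwrite("pics/n_w.png",now)
c=get_calibration("wrist");o=readout.get_obs();w,a,b,cc=o["tool_rot"];M=R.from_quat([a,b,cc,w]).as_matrix()
P=lambda q:proj(c,o["eef_pos"]+M@np.array(q))
for x in(-.014,.014):
  for z in (-.0311,-.0322,-.0333): print(x,z,P((x,-.05,z)).round(2))
tiles=[]
for n in ("s_w","n_w"):
    im=cv2.imread(f"pics/{n}.png")[130:310,190:320];tiles.append(cv2.resize(im,(390,540),interpolation=cv2.INTER_CUBIC))
b=np.clip(np.hstack(tiles).astype(float)*1.8,0,255).astype(np.uint8)
for r in range(0,540,60): cv2.line(b,(0,r),(779,r),(0,255,0),1)
cv2.imwrite("pics/n1.png",b)
E
```

```text
-0.014 -0.0311 [217.61 165.32]
-0.014 -0.0322 [217.34 166.  ]
-0.014 -0.0333 [217.06 166.68]
0.014 -0.0311 [287.49 165.36]
0.014 -0.0322 [287.77 166.04]
0.014 -0.0333 [288.06 166.72]
```

View pics/n1.png

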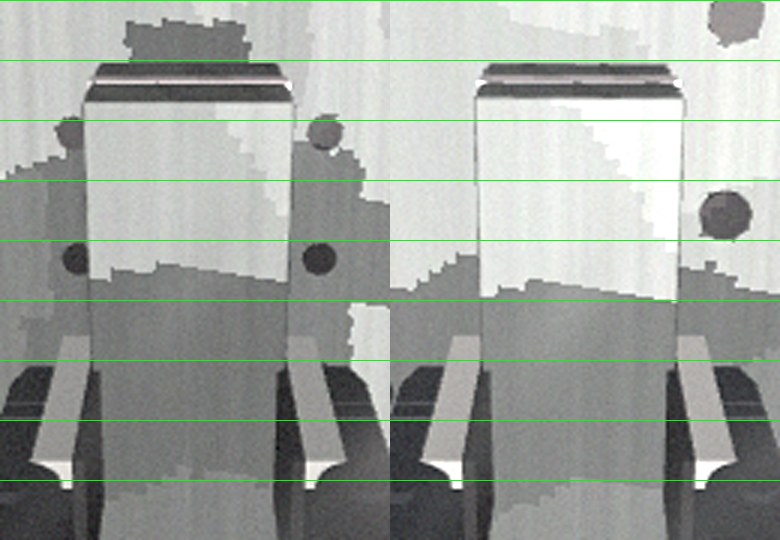

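The stock's rear edge sits about 1.2 px higher now (row 97 vs 101). That fits the tool pivoting about the pads while the stock stays flat. I relax the sideways roll and keep the push.

carry_out:
  deltas:
    - [[0.4,0.4,0.05],0]
    - [[0.4,0.4,0.05],0]
    - [[0.4,0.4,0.05],0]
    - [[0.4,0.4,0.05],0]

```text
t: 17.88
eef_pos: [0.5231, -0.1347, 0.0127]
tool_rot: [-0.013, 0.996, 0.089, 0.002]
contact_force: [-14.9, 10.8, 19.6]
gripper_width: 0.305
```

```bash
python3 -c "
from go import *
go(.5185,-.1329,.0128,10);tilt()"
```

```text
t 17.88 pos [ 0.5231 -0.1347  0.0127] yaw 10.25 tilt 1.5 F [-14.9  10.8  19.6] w 0.305 | d cm [-0.42 -0.26 -0.  ] turn 0.25
up leans deg toward bracket 1.46 toward plate +y -0.32 F along bracket -13.2 lat -12.9 Fz 19.6 tq [ 1.48  3.47 -0.4 ] plate xy mm [-37.5   5.7]
```

carry_out:
  deltas:
    - [[0,0.5,0.1],0]
    - [[0,0.5,0.1],0]
    - [[0,0.5,0.1],0]
    - [[0,0.5,0.1],0]
    - [[0,0.5,0.1],0]
    - [[0,0.5,0.1],0]

```text
t: 18.62
eef_pos: [0.523, -0.1346, 0.0127]
tool_rot: [-0.015, 0.996, 0.09, 0.001]
contact_force: [-8.4, 14.0, 15.8]
gripper_width: 0.298
```

```bash
python3 - <<'E'
from go import *
go(.5185,-.1329,.0128,10);tilt()
s=read_camera("scene")[...,::-1];cv2.imwrite("pics/f_s.png",s)
im=read_camera("wrist")[...,::-1];cv2.imwrite("pics/f_w.png",im)
tilt()
b=cv2.resize(s[155:215,135:200],(500,462),interpolation=cv2.INTER_CUBIC)
w=cv2.resize(im[130:310,190:320],(300,415),interpolation=cv2.INTER_CUBIC);w=cv2.copyMakeBorder(w,0,47,0,0,cv2.BORDER_CONSTANT)
cv2.imwrite("pics/f1.png",np.clip(np.hstack([b,w]).astype(float)*1.6,0,255).astype(np.uint8))
E
```

```text
t 18.62 pos [ 0.523  -0.1346  0.0127] yaw 10.37 tilt 1.74 F [-8.4 14.  15.8] w 0.298 | d cm [-0.41 -0.25 -0.  ] turn 0.37
up leans deg toward bracket 1.72 toward plate +y -0.24 F along bracket -15.3 lat -5.8 Fz 15.8 tq [ 2.04  1.9  -0.62] plate xy mm [-37.6   5.6]
up leans deg toward bracket 1.72 toward plate +y -0.24 F along bracket -14.4 lat -5.3 Fz 15.5 tq [ 2.15  1.84 -0.65] plate xy mm [-37.6   5.6]
```

View pics/f1.png

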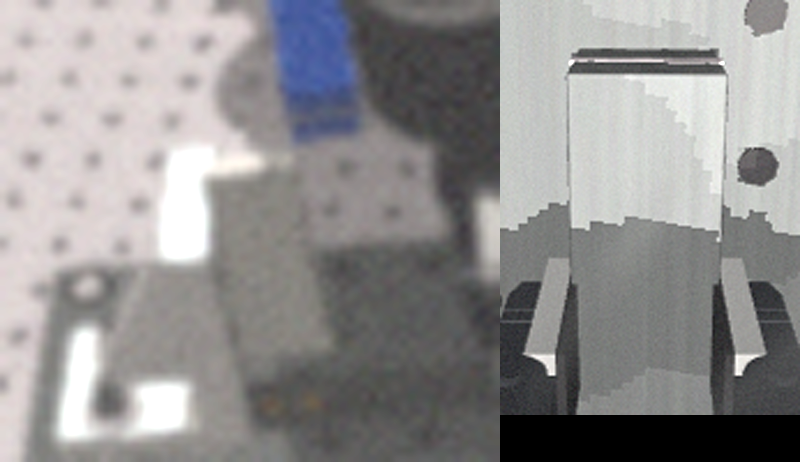

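Final view: the blade's back lies along the bracket face with a parallel seam around (210,180)–(250,400). The visible height of the stock's end face shrank from 12.3 to 10.0 px, which is about 2.1° of pivot in the pads. The tool's pitch is 1.7°, so the square itself stays flat. Handing in.

```bash
python3 -c "
from go import *
bot.hand_in();tilt()"
```

```text
the job is handed in; nothing more can be done
the job is handed in; nothing more can be done
```

I handed the job in with the square still gripped and pressed into the corner. No verdict was reported. The square stood on the plate clear of the bracket first, then slid in and pushed the bracket back until it would move no further.

**First grasp:** it closed on nothing. The cameras showed the fingertips about 20 mm behind the reported TCP, where the task says 17 mm ahead. I lowered the hand and gripped again; nothing was disturbed that I could see.

**Last checks:**
- **Push and hold:** about 15 N towards the bracket and 16 N down on the plate. The grip opening reads 0.30, or about 25 mm on the 28 mm stock.
- **Bracket upright:** raising the push to 29 N did not move it further, so I took it to be on its stop. The last picture shows the blade lying along the face with a parallel seam. I did not measure the bracket's angle directly.
- **Position:** about 4–6 mm sideways from the middle of the face, and roughly 0.4° off the plate's direction by the plate estimate, which is itself uncertain by about 0.7°.

**One check disagreed:** the tool ended tilted 1.7° towards the bracket, more than the 1.4° allowed for the square. The wrist pictures show the square pivoted about 2° in the pads, so it should be flat to within about 0.5°, but I could not measure that directly.

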